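# Seat the lens cell that stands proud and hold it home

### The arm

A 7-joint arm with a two-finger parallel gripper is mounted at the origin on a cart in front of the work surface, level with it; the furniture and walls round the work are solid. World frame = base frame: x ahead of the robot, y to its left, z up, the work surface at z = 0. Lengths are in m, angles in rad, forces in N, time in s.
With the tool pointing down it reaches from about 0.425 to 0.925 m from the base axis. Payload 6.8 kg.
Tool frame: the origin (TCP) lies between the finger pads; the fingertips stand r.tip_reach ahead of it and the grasp point (between the pads) lies 11 mm behind it (r.tip_reach is the distance from the TCP to the fingertips, in m); z points along the fingers, y is the direction in which the jaws open and shut (so a half turn about z gives the same grasp; the last joint's range is limited). The gripper opens to 85 mm and grips with 20 to 120 N. Pads are 22 mm wide; open, the fingers measure 114 mm over their backs; the gripper's body (76 mm by 85 mm) begins 54 mm behind the grasp point. The pads swing forward as they close: fully open they stand 13 mm farther back than shut.
Start: joints at [1.015, 0.477, 0.022, 1.555, -0.011, 1.109, -0.083], TCP at [0.292, -0.608, 0.239] pointing down, gripper open.
Joint ranges: [-2.96, 2.96], [-0.34, 2.1], [-1.41, 1.46], [0.24, 2.44], [-1.37, 4.51], [0.17, 1.92], [-2.96, 2.96]. Speed limits (rad/s): [2.39, 2.39, 3.14, 3.14, 3.14, 3.14, 3.14].

### API

Orientations are given as a rotation vector (axis times angle).
In Python, from bench import r, eyes, spotter gives the robot as it stands.
- The arm moves only by the tool carry_out, never from a script. Its argument "series" is text: rows parted by semicolons, each of 5 numbers parted by spaces: the shift along the tool's x, y, z in cm, then the turn about the tool's z in rad, then the opening, from 0 (shut) to 1 (fully open). In form: x y z yaw gripper; .... A call has 1 to 8 rows; each row shifts and turns the commanded pose from where the row before left it, along the tool's axes as they then stand; what a row does not reach is not made up. A row lasts 1/8 s, in which the tool goes at most 62.5 mm and 10.7 degrees, less where a joint would pass 70% of its speed; a pose out of reach is approached as far as the arm can. A call with a gripper value outside its range is refused whole. The fingers move at their own pace and stop on an object; "grip_force" is the grip in N (left out, the last holds). Time passes only in rows, so rows that do not move let the fingers close. It gives the time, the measured TCP pose, the force and the opening at its end, in the units of the state.
- r.get_obs(): the state, without advancing time (a new reading comes with each control period).
- eyes.grab_frame(name): name is "scene" or "top" or "wrist"; returns a dict with "color" (400x640x3 uint8, blue, green, red), "intrinsics" (3x3 intrinsics, pixels), "R" (3x3) and "t" (3): a world point X has camera coordinates R X + t; the wrist camera has in their place "T_tool_cam" (4x4, takes a point from camera to tool coordinates, whose origin is the TCP and whose axes are the flange's). Camera axes: x right, y down, z forward; pixel columns grow to the right and rows downward; lengths in m; the calibration is good to about 2 mm. A picture is of the moment at which its call begins: read the wrist's pose just before it. There is no depth.
- r.hand_in(): hands the job in, once; it reports no verdict.
Trained networks look in a picture, given as the dict that the camera call returned (one of the last four; its "shot" number tells which), for a name from the list of things; names that differ only in an ending like _2 or _b are one class to them, and where a whole thing is asked for, a point or a joint stands for the part that bears it (a point fixed in the world has none). Each returns a list of dicts, best first, with "confidence" (0 to 1); they miss things now and then, are a little off and sometimes report something else, mostly with a low value. They report only what shows in the picture. A call takes as long as a camera call.
- spotter.search_frame(picture, query): "uv" ([column, row] in pixels, amid what is visible of it).
- spotter.trace(picture, query): "pixels" (400x640 bool, what is visible of it) and "uv" ([column, row] in pixels, amid what is visible of it).
- spotter.mark_of(picture, query): "uv" ([column, row] in pixels: a listed point, or the origin of a listed thing).
The state is a dict: "clock": time; "joints": joint angles; "qvel": joint speeds; "tau": joint torques, N m; "tcp_pos": TCP position; "orientation": TCP orientation; "contact_force": force on the tool from outside, world axes, zero at the start; "moment": the same for the moment, N m; "grip_width": finger opening in m.
Only numpy, scipy, OpenCV 4.12 (cv2) and the standard library are available. Lean on these libraries where they do the work, as an engineer would, in place of code of your own. Each camera call takes 0.05 s, during which the arm holds its last target.

### The job

Two lens barrels of the optics kit stand on the desk; one has its knurled lens cell fully home, on the other the cell still stands proud on its hidden pins. Turn the proud cell until its hidden keyways drop over the pins, then push it down fully home against its spring and keep holding it down there with the fingers, ready for the lock screw: finish while holding it, do not let go. Do not touch the other cell, and leave the small things on the desk where they are.

Things in the scene. Friction and masses are not known exactly. Their poses are not given: they have to be found in the camera images.
- barrel_1: Fixed upright aluminium lens barrel: foot 90 x 90 x 12 mm, round drum of 66 mm diameter (72 at its base) ending in a flat shoulder 40 mm above the desk. Above it, inside the cell, a 39 mm spigot rises to 68 mm and carries three hidden radial pins 120 degrees apart, tops 59 mm above the desk. Origin: centre of the foot's underside, on the axis; z up.
- barrel_2: The second lens barrel, the same outside as barrel_1, origin likewise. Which barrel stands left and which right varies. cell_1 sits on barrel_1, cell_2 on barrel_2.
- cell_1_centre (a point): Centre (on the axis, 17 mm above the lower rim) of one of two loose knurled black lens cells: round cap, 60 mm in diameter, 34 mm high (lens bulges 5 mm higher), 0.12 kg, gripped across its side. Fully home on the shoulder, this point is 57 mm above the desk; proud on the pins, 66 mm, and a 9 mm gap shows under the cell. Decide by height which of the two cells is proud.
- cell_2_centre (a point): Centre of the other lens cell, same shape and size, read likewise. Exactly one of the two is proud at the start; the other is fully home and is to be left alone.
- cell_1: The cell of cell_1_centre; origin on the axis at its lower rim, z up. Either cell has 1 mm radial play on its spigot and three equal hidden keyways inside, 120 degrees apart (direction not given), each with about 0.1 rad of play either way. The proud cell starts 0.35 to 1.2 rad short of keyways centred on the pins if turned clockwise seen from above (0.9 to 1.75 rad the other way).
- cell_2: The cell of cell_2_centre; origin likewise. Once its keyways are over the pins, the proud cell (whichever it is) goes down freely for 3 mm, then against a spring (3 N rising to about 8 N) for the last 6 mm, to a hard stop on the shoulder; let go, it springs up again.
- eraser: Bystander: eraser in a card sleeve, 20 x 42 x 12 mm, lying between the barrels; origin at the centre of its underside.
- sharpener: Bystander: small pencil sharpener, 16 x 26 x 15 mm, lying between the barrels; origin at the centre of its underside.
- pin_tub: Bystander: clear tub of push pins, 55 mm across, 30 mm high, behind the left-hand barrel; origin at the centre of its underside.

How it is judged:
On the way:
1. the proud cell's keyways have dropped over the pins (4 mm or more below its proud height, still on its barrel) (z of cell_1_centre in the frame of barrel_1 below 0.062 m and horizontal distance between cell_1_centre and barrel_1 below 0.004 m), for 0.1 s.
At the end, for the whole second after the job is handed in: The cell that stood proud is down on its barrel's shoulder to within 1.8 mm, upright to 0.06 rad and centred to 3 mm, at rest, and the fingers still hold it there (more than 4 N between fingers and cell); the spring would lift it if let go (z of cell_1_centre in the frame of barrel_1 below 0.0588 m and horizontal distance between cell_1_centre and barrel_1 below 0.003 m and angle between cell_1's own z axis and vertical below 0.06 rad and linear speed of cell_1 below 0.01 m/s and contact force between the fingers and cell_1 above 4 N); the arm keeps its last pose, push and grip.
It fails at once if the cell that is already home is touched (contact force between any of the arm, the fingers and cell_2 above 1 N).
It fails at once if a bystander is moved by more than 20 mm (distance of any of eraser, sharpener, pin_tub from where it was at the start of the episode above 0.02 m).
It also fails if it takes over 40 s, if anything falls off the work surface, if the arm or the gripper's body presses on something with over 40 N, if the wrist force passes 120 N, or if a joint passes its speed limit or range.

## Working session

There is one attempt and no reset: what is moved stays moved. The work goes in short steps, Python scripts to look and compute and a tool call to move; the robot and the scene stay as the last step left them, time stands still between calls to the robot, and variables do not carry over. Pictures are saved under pics/ and viewed, and the job is handed in when it is done.

Besides the shell and the picture viewer there is one more tool, called after "Request:" by a JSON object that holds its "method" and its "body". carry_out: Moves the arm, as the interface text tells. Its arguments: {"type":"object","properties":{"series":{"type":"string"},"grip_force":{"type":"number"}},"required":["series"]}

```bash
mkdir -p pics; ls; cat > h.py <<'E'
import numpy as np, cv2
from bench import r, eyes, spotter
def pix2ray(f,uv):
    K=np.array(f["intrinsics"]);R=np.array(f["R"]);t=np.array(f["t"])
    d=R.T@np.linalg.solve(K,[uv[0],uv[1],1.]);return -R.T@t,d/np.linalg.norm(d)
def tri(rays):
    A=np.zeros((3,3));b=np.zeros(3)
    for c,d in rays:
        P=np.eye(3)-np.outer(d,d);A+=P;b+=P@c
    return np.linalg.solve(A,b)
E
python3 - <<'E'
from h import *
o=r.get_obs();print({k:np.round(v,3) for k,v in o.items()},r.tip_reach)
for n in ["scene","top"]:
    f=eyes.grab_frame(n);cv2.imwrite(f"pics/{n}0.png",f["color"])
    for q in ["cell_1_centre","barrel_1","cell_1","eraser","sharpener","pin_tub"]:
        for d in spotter.mark_of(f,q):
            c,v=pix2ray(f,d["uv"]); 
            s=[np.round((c+v*((h-c[2])/v[2]))[:2],4).tolist() for h in ([.057,.066] if 'centre' in q else [0.,.04])]
            print(n,q,np.round(d["uv"],1),round(d["confidence"],2),s)
print(r.get_obs()["clock"])
E
```

```text
pics
{'clock': np.float64(0.0), 'joints': array([ 1.015,  0.478,  0.022,  1.556, -0.011,  1.109, -0.083]), 'qvel': array([ 0.001,  0.001, -0.001,  0.   , -0.   ,  0.001, -0.   ]), 'tau': array([-0.0000e+00, -5.9644e+01,  1.6080e+00, -2.8120e+01,  1.2000e-02,
        9.0000e-03, -0.0000e+00]), 'tcp_pos': array([ 0.292, -0.608,  0.238]), 'orientation': array([-3.061e+00, -6.970e-01,  1.000e-03]), 'contact_force': array([ 0.389,  0.113, -0.139]), 'moment': array([-0.046, -0.014, -0.046]), 'grip_width': np.float64(0.085)} 0.008
scene cell_1_centre [321.4 287.7] 0.71 [[0.4686, -0.1466], [0.4654, -0.1517]]
scene barrel_1 [322.6 304. ] 0.78 [[0.469, -0.1494], [0.4559, -0.1696]]
scene barrel_1 [260.5 204.2] 0.69 [[0.4991, 0.1966], [0.4842, 0.1559]]
scene cell_1 [257.8 194.9] 0.97 [[0.5099, 0.2346], [0.4944, 0.1916]]
scene cell_1 [321.7 287.6] 0.5 [[0.4897, -0.115], [0.4753, -0.1373]]
scene eraser [300.6 246. ] 0.73 [[0.5126, 0.0107], [0.4969, -0.0191]]
scene sharpener [335.4 235.6] 0.4 [[0.6009, -0.0092], [0.58, -0.0378]]
scene pin_tub [330.5 170. ] 0.59 [[0.7395, 0.2118], [0.7103, 0.1701]]
top cell_1_centre [392.  264.5] 0.88 [[0.4646, -0.1445], [0.4647, -0.143]]
top barrel_1 [219.3 252.4] 0.94 [[0.4887, 0.2025], [0.488, 0.1944]]
top barrel_1 [384.8 263.8] 0.9 [[0.4656, -0.1388], [0.4658, -0.133]]
top cell_1 [388.3 261.9] 0.88 [[0.4694, -0.146], [0.4696, -0.14]]
top cell_1 [217.9 252.2] 0.63 [[0.4891, 0.2054], [0.4884, 0.1971]]
top cell_1 [313.4 241. ] 0.53 [[0.5123, 0.0083], [0.5107, 0.0081]]
top eraser [311.2 239.1] 0.71 [[0.5162, 0.0128], [0.5144, 0.0124]]
top sharpener [315.5 190.1] 0.68 [[0.6188, 0.004], [0.6128, 0.004]]
top sharpener [221.8 252.3] 0.56 [[0.4889, 0.1973], [0.4882, 0.1894]]
top pin_tub [222.5 137.9] 0.85 [[0.7307, 0.2016], [0.7202, 0.1935]]
0.7
```

View pics/scene0.png

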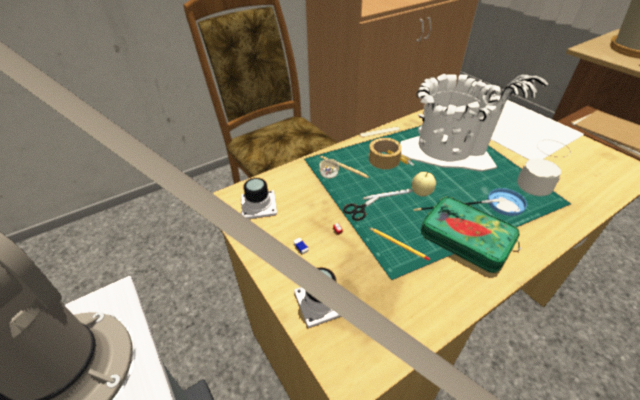

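View pics/top0.png

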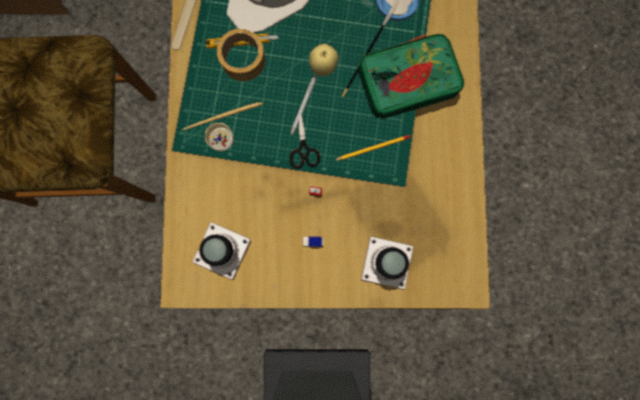

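```bash
python3 - <<'E'
import cv2
a=cv2.imread('pics/scene0.png')
x=cv2.resize(a[150:240,210:310],None,fx=4,fy=4,interpolation=2);y=cv2.resize(a[235:325,270:370],None,fx=4,fy=4,interpolation=2)
cv2.imwrite('pics/crop0.png',cv2.hconcat([x,y]))
E
```

```text
(no output)
```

View pics/crop0.png

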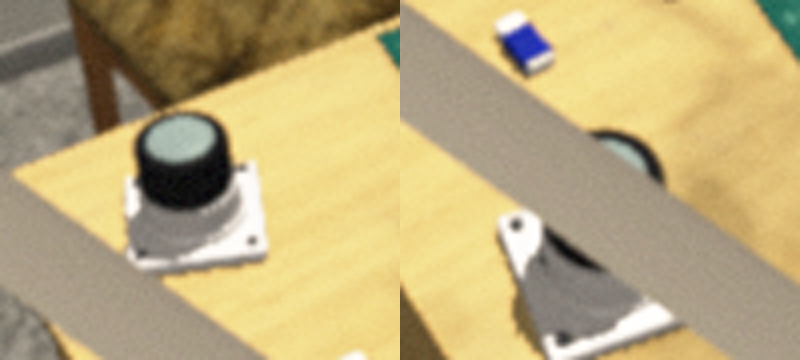

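```bash
python3 - <<'E'
from h import *
f=eyes.grab_frame("wrist");cv2.imwrite("pics/w0.png",f["color"]);print(np.round(f["T_tool_cam"],4),f["intrinsics"])
from scipy.spatial.transform import Rotation as R
print(R.from_rotvec(r.get_obs()["orientation"]).as_matrix().round(3))
f=eyes.grab_frame("top");print(f["intrinsics"],np.round(f["R"],3),f["t"])
f=eyes.grab_frame("scene");print(pix2ray(f,(320,200)))
E
```

```text
[[-1.000e-03 -9.549e-01 -2.969e-01  7.580e-02]
 [ 1.000e+00 -8.000e-04 -5.000e-04 -1.000e-04]
 [ 2.000e-04 -2.969e-01  9.549e-01 -1.346e-01]
 [ 0.000e+00  0.000e+00  0.000e+00  1.000e+00]] [[312.24379423   0.         323.1546481 ]
 [  0.         312.24379423 203.87126324]
 [  0.           0.           1.        ]]
[[ 0.901  0.433  0.   ]
 [ 0.433 -0.901 -0.   ]
 [ 0.     0.    -1.   ]]
[[473.21062361   0.         315.92196358]
 [  0.         473.21062361 204.53675139]
 [  0.           0.           1.        ]] [[ 0.001 -1.     0.   ]
 [-0.993 -0.001 -0.117]
 [ 0.117  0.    -0.993]] [0.00275379 0.58426216 0.91958334]
(array([ 0.24708297, -0.49141548,  0.67501617]), array([ 0.39692607,  0.6160582 , -0.68038371]))
```

View pics/w0.png

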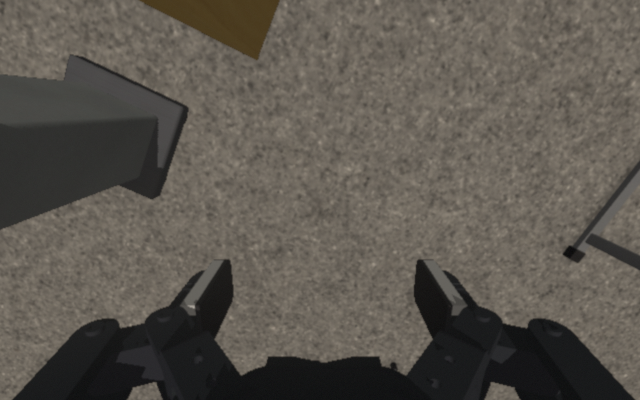

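Request:
{"method": "carry_out", "body": {"series": "0 0 0 0.15 1; 0 0 0 0.15 1; 0 0 0 0.147 1; 1.4 -5 0 0 1; 1.4 -5 0 0 1; 1.4 -5 0 0 1"}}

```text
clock: 1.6
tcp_pos: [0.3346, -0.4569, 0.2394]
orientation: [3.141, 0.001, 0.001]
contact_force: [0.6, -0.2, -0.6]
grip_width: 0.0852
```

```bash
python3 - <<'E'
from h import *
o=r.get_obs();print({k:np.round(v,3) for k,v in o.items()})
f=eyes.grab_frame("scene");cv2.imwrite("pics/scene1.png",f["color"])
f=eyes.grab_frame("wrist");cv2.imwrite("pics/w1.png",f["color"])
E
```

```text
{'clock': np.float64(1.6), 'joints': array([ 0.767,  0.298,  0.076,  1.825, -0.026,  1.02 , -0.717]), 'qvel': array([-0.502, -0.441, -0.156,  0.611,  0.091, -0.184, -0.665]), 'tau': array([ 4.9900e+00, -4.4002e+01,  3.1060e+00, -2.7443e+01,  3.4000e-02,
        3.5300e-01,  9.2300e-01]), 'tcp_pos': array([ 0.335, -0.457,  0.239]), 'orientation': array([3.141e+00, 1.000e-03, 1.000e-03]), 'contact_force': array([ 0.599, -0.221, -0.562]), 'moment': array([ 0.016, -0.042, -0.005]), 'grip_width': np.float64(0.085)}
```

View pics/scene1.png

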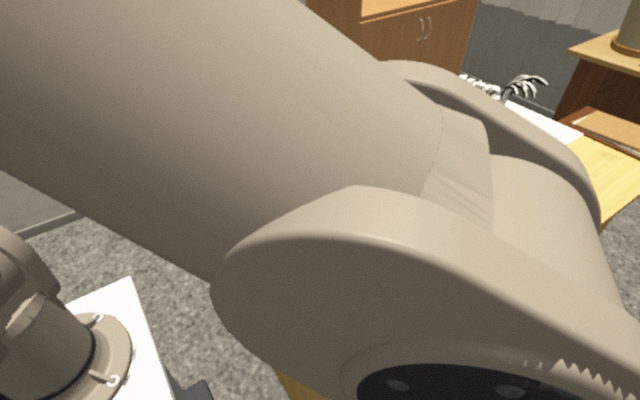

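View pics/w1.png

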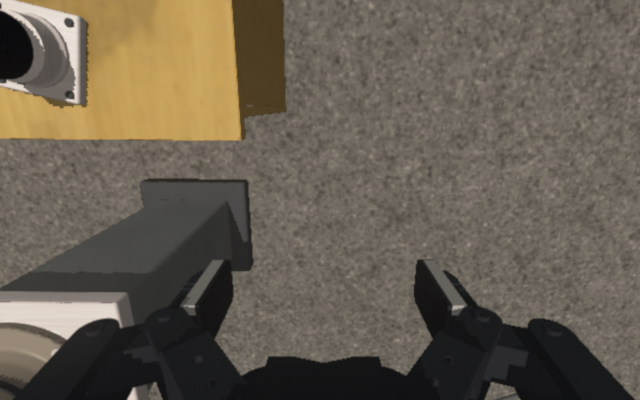

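The bar in the scene view was the arm itself; the way is free. Next I go on to a point between the two barrels.

Request:
{"method": "carry_out", "body": {"series": "1.8 -6 0 0 1; 1.8 -6 0 0 1; 1.8 -6 0 0 1; 1.8 -6 0 0 1; 1.8 -6 0 0 1; 1.8 -6 0 0 1; 1.8 -6 0 0 1; 1.8 -6 0 0 1"}}

```text
clock: 2.7
tcp_pos: [0.4784, 0.0219, 0.2398]
orientation: [3.141, -0.0, 0.002]
contact_force: [1.3, -0.2, -0.6]
grip_width: 0.0855
```

```bash
cat >> h.py <<'E'
from scipy.spatial.transform import Rotation as Ro
def wgrab():
    o=r.get_obs();f=eyes.grab_frame("wrist")
    T=np.eye(4);T[:3,:3]=Ro.from_rotvec(o["orientation"]).as_matrix();T[:3,3]=o["tcp_pos"]
    C=T@np.array(f["T_tool_cam"]);f["R"]=C[:3,:3].T;f["t"]=-C[:3,:3].T@C[:3,3];return f
def atz(f,uv,z):
    c,v=pix2ray(f,uv);return np.round((c+v*((z-c[2])/v[2]))[:2],4).tolist()
E
python3 - <<'E'
from h import *
o=r.get_obs();print({k:np.round(v,3) for k,v in o.items()})
f=wgrab();cv2.imwrite("pics/w2.png",f["color"])
for q in ["cell_1_centre","barrel_1"]:
  for d in spotter.mark_of(f,q): print(q,np.round(d["uv"],1),round(d["confidence"],2),[atz(f,d["uv"],z) for z in ([.057,.066] if q!="barrel_1" else [0])])
print(r.get_obs()["clock"])
E
```

```text
{'clock': np.float64(2.7), 'joints': array([ 0.093,  0.17 , -0.299,  1.994,  0.06 ,  0.985, -1.807]), 'qvel': array([-0.688,  0.269, -0.367, -0.309,  0.151,  0.061, -1.117]), 'tau': array([  3.451, -40.354,  -1.047, -24.029,  -0.369,   0.153,   1.479]), 'tcp_pos': array([0.478, 0.022, 0.24 ]), 'orientation': array([ 3.141e+00, -0.000e+00,  2.000e-03]), 'contact_force': array([ 1.292, -0.229, -0.569]), 'moment': array([-0.09 , -0.104,  0.006]), 'grip_width': np.float64(0.085)}
cell_1_centre [482.6 194.3] 0.92 [[0.466, -0.146], [0.4685, -0.1413]]
barrel_1 [455.2 179.8] 0.96 [[0.4687, -0.1398]]
barrel_1 [176.5 161.8] 0.65 [[0.4913, 0.1989]]
2.85
```

View pics/w2.png

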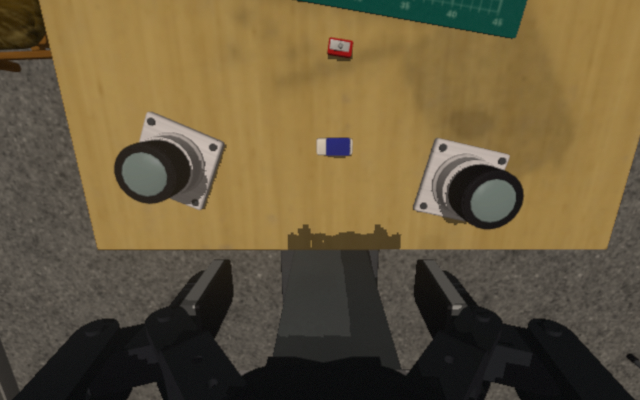

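```bash
python3 - <<'E'
from h import *
f=wgrab();a=f["color"];cv2.imwrite("pics/w3.png",a)
print(r.get_obs()["tcp_pos"],r.get_obs()["clock"])
np.savez("w3.npz",R=f["R"],t=f["t"],K=f["intrinsics"])
x=cv2.resize(a[95:235,100:235],None,fx=2.9,fy=2.9,interpolation=2);y=cv2.resize(a[115:255,405:540],None,fx=2.9,fy=2.9,interpolation=2)
cv2.imwrite('pics/crop3.png',cv2.hconcat([x,y]))
E
```

```text
[0.47787343 0.02126907 0.23932765] 2.9
```

View pics/crop3.png

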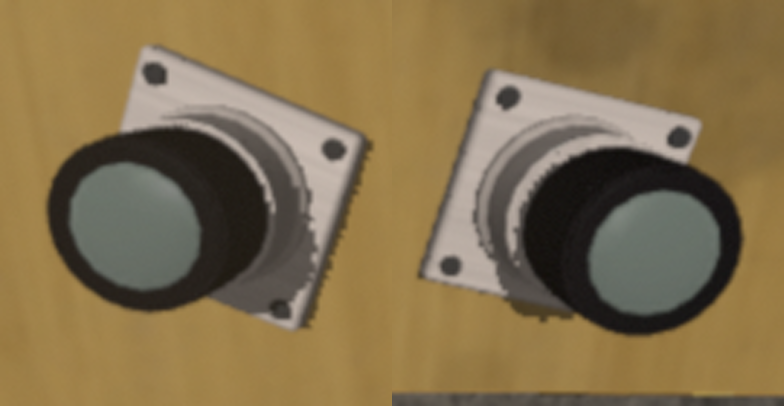

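```bash
python3 - <<'E'
from h import *
z=np.load("w3.npz");f=dict(R=z["R"],t=z["t"],intrinsics=z["K"])
from scipy.optimize import minimize_scalar
def proj(X):
    p=f["intrinsics"]@(f["R"]@X+f["t"]);return p[:2]/p[2]
for n,o,h1,h2,h3,l in [("L",(100,95),(154,74),(333,149),(280,308),(134,226)),("R",(405,115),(116.5,97),(288,137),(59.5,265),(263.5,252))]:
    P=lambda q:np.array(q)/2.9+np.array(o)-.3
    H=[np.array(atz(f,P(h),.012)) for h in (h1,h2,h3)]
    c=(H[0]+H[2])/2 if n=="L" else (H[1]+H[2])/2
    d=[np.linalg.norm(H[0]-H[1]),np.linalg.norm(H[1]-H[2]),np.linalg.norm(H[0]-H[2])]
    c0=P(l); s=minimize_scalar(lambda h:np.linalg.norm(proj(np.r_[c,h])-c0),bounds=(.03,.15),method="bounded")
    print(n,c,np.round(d,4),"top z",s.x,s.fun,"edge ang",np.arctan2(*(H[1]-H[0])[::-1]))
    # synthetic outlines for both hypotheses, on crop
    img=cv2.imread("pics/crop3.png")
    off=np.array([0 if n=="L" else 391.5,0])
    for up,col in ((0,(0,0,255)),(.009,(0,255,0))):
        for rad,zz in ((.03,.04+up),(.03,.074+up),(.033,.04)):
            pts=[(proj(np.r_[c+rad*np.array([np.cos(a),np.sin(a)]),zz])-np.array(o)+.3)*2.9+off for a in np.linspace(0,6.28,60)]
            cv2.polylines(img,[np.int32(pts)],True,col if rad<.032 else (255,0,0),1)
    cv2.imwrite(f"pics/ov{n}.png",img[:, :392] if n=="L" else img[:,392:])
E
python3 -c "
import cv2
cv2.imwrite('pics/ov.png',cv2.hconcat([cv2.imread('pics/ovL.png'),cv2.imread('pics/ovR.png')]))"
```

```text
L [0.49165 0.197  ] [0.0723 0.0719 0.1017] top z 0.07501238092897361 0.3520763213788489 edge ang -1.9731445139144392
R [ 0.46705 -0.1432 ] [0.0725 0.102  0.0717] top z 0.08363661155961424 0.3694039601458036 edge ang -1.7863225113905814
```

View pics/ov.png

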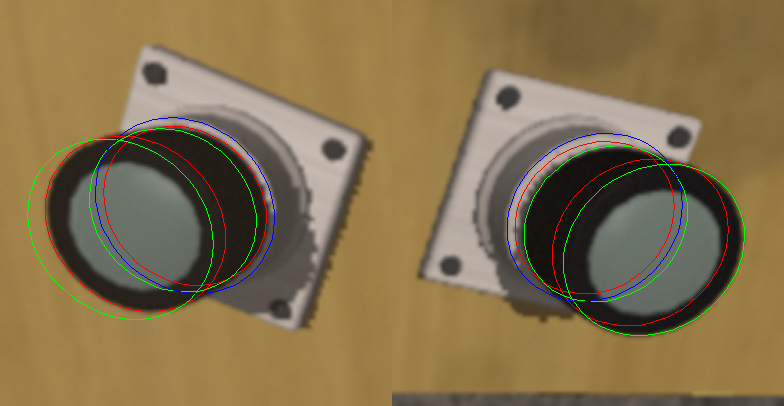

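Overlay: the left cell (crop at about 134,226) matches the "home" outline in red. The right cell (crop at about 655,252) matches the "proud" outline in green, with its top at 0.084. So the right one, at about (0.467, -0.143), is the one to turn. I'll move above it and turn the hand counter-clockwise first, to leave room for clockwise turning.

Request:
{"method": "carry_out", "body": {"series": "-0.4 5.5 0 0 1; -0.4 5.5 0 0 1; -0.3 5.4 0 0 1; 0 0 0 -0.18 1; 0 0 0 -0.18 1; 0 0 0 -0.18 1; 0 0 0 -0.18 1; 0 0 0 -0.18 1"}}

```text
clock: 3.9
tcp_pos: [0.4656, -0.1458, 0.2393]
orientation: [2.826, 1.371, -0.001]
contact_force: [-0.3, 0.1, 0.6]
grip_width: 0.0856
```

Request:
{"method": "carry_out", "body": {"series": "0 0 4 -0.18 1; 0 0 4 -0.18 1; 0 0 0 -0.14 1; 0 0 0 0 1"}}

```text
clock: 4.4
tcp_pos: [0.4657, -0.1454, 0.159]
orientation: [-2.406, -2.019, 0.002]
contact_force: [0.4, 0.1, 0.7]
grip_width: 0.0857
```

```bash
python3 - <<'E'
from h import *
o=r.get_obs();print({k:np.round(v,4) for k,v in o.items()})
f=wgrab();cv2.imwrite("pics/w4.png",f["color"])
np.savez("w4.npz",R=f["R"],t=f["t"],K=f["intrinsics"])
for q in ["cell_1_centre","barrel_1"]:
  for d in spotter.mark_of(f,q): print(q,np.round(d["uv"],1),round(d["confidence"],2),[atz(f,d["uv"],z) for z in ([.057,.066] if q!="barrel_1" else [0])])
E
```

```text
{'clock': np.float64(4.4), 'joints': array([ 0.4645,  0.295 , -0.3391,  2.053 ,  0.1339,  0.815 , -0.1278]), 'qvel': array([-0.016 , -0.0171,  0.0038, -0.0125, -0.0059, -0.0009, -0.065 ]), 'tau': array([ 5.11000e-02, -4.08889e+01, -2.13660e+00, -2.21284e+01,
        6.01000e-02,  2.75000e-02,  7.47100e-01]), 'tcp_pos': array([ 0.4657, -0.1454,  0.159 ]), 'orientation': array([-2.4063e+00, -2.0191e+00,  1.6000e-03]), 'contact_force': array([0.3627, 0.1234, 0.7004]), 'moment': array([-0.0105, -0.0482, -0.0122]), 'grip_width': np.float64(0.0857)}
cell_1_centre [325.5 205.4] 0.69 [[0.4674, -0.1447], [0.4678, -0.1419]]
```

View pics/w4.png

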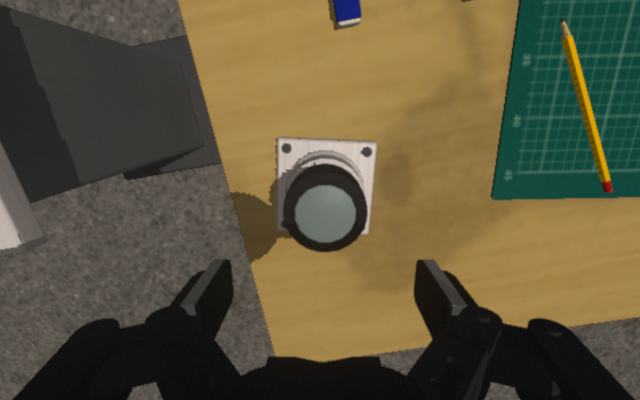

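```bash
cat >> h.py <<'E'
def fitcell(f,zlow,x0,save=None):
    """fit cylinder silhouette (r 30, h 34, bottom at zlow) to dark/lens region by trace mask"""
    from scipy.optimize import minimize
    m=None
    for d in spotter.trace(f,"cell_1"):
        p=np.array(d["pixels"])
        c=atz(f,d["uv"],.066)
        if np.hypot(c[0]-x0[0],c[1]-x0[1])<.03: m=p;break
    if m is None: return None
    a=np.linspace(0,2*np.pi,72)
    K=np.array(f["intrinsics"])
    def sil(x,z):
        P=np.vstack([np.c_[x[0]+.03*np.cos(a),x[1]+.03*np.sin(a),0*a+zz] for zz in (z,z+.034)])
        q=(K@(f["R"]@P.T+np.array(f["t"])[:,None])).T;q=q[:,:2]/q[:,2:]
        h=cv2.convexHull(q.astype(np.float32));im=np.zeros(m.shape,np.uint8)
        cv2.fillPoly(im,[np.int32(np.round(h*16))],1,shift=4);return im>0
    res={}
    for z in zlow:
        g=lambda x:np.logical_xor(sil(x,z),m).sum()
        s=minimize(g,x0,method="Nelder-Mead",options=dict(initial_simplex=[x0,[x0[0]+.003,x0[1]],[x0[0],x0[1]+.003]],xatol=1e-5))
        res[z]=(s.x.round(4).tolist(),s.fun)
    return res,int(m.sum())
E
python3 - <<'E'
from h import *
f=wgrab();print(r.get_obs()["tcp_pos"])
print(fitcell(f,[.040,.049],[.467,-.143]))
z=np.load("w4.npz")
for uv in [(286,148),(367,152),(286,224)]: print(atz(f,uv,.012))
print(atz(f,(325.5,212.5),.086),atz(f,(325.5,212.5),.083))
E
```

```text
[ 0.46675281 -0.14419389  0.15988151]
({0.04: ([0.4667, -0.1453], np.float64(175.0)), 0.049: ([0.4674, -0.1424], np.float64(235.0))}, 5594)
[0.4408, -0.0988]
[0.5119, -0.115]
[0.4256, -0.1701]
[0.4689, -0.1402] [0.4688, -0.1412]
```

Request:
{"method": "carry_out", "body": {"series": "0.1 0.1 3 0 1; 0 0 2.5 0 1; 0 0 0 0 1; 0 0 0 0 1", "grip_force": 40}}

```text
clock: 5.15
tcp_pos: [0.4684, -0.1427, 0.1052]
orientation: [2.402, 2.024, 0.001]
contact_force: [0.4, 0.3, 0.2]
grip_width: 0.0854
```

```bash
python3 - <<'E'
from h import *
o=r.get_obs();print({k:np.round(o[k],4) for k in ("clock","tcp_pos","orientation","contact_force")})
f=wgrab();cv2.imwrite("pics/w5.png",f["color"])
print(fitcell(f,[.040,.049],[.467,-.143]))
for uv in [(286,148),(367,152),(286,224)]: pass
E
```

```text
{'clock': np.float64(5.15), 'tcp_pos': array([ 0.4684, -0.1427,  0.1052]), 'orientation': array([2.4016e+00, 2.0236e+00, 1.2000e-03]), 'contact_force': array([0.4218, 0.292 , 0.221 ])}
({0.04: ([0.4664, -0.1447], np.float64(814.0)), 0.049: ([0.4674, -0.1419], np.float64(163.0))}, 9725)
```

View pics/w5.png

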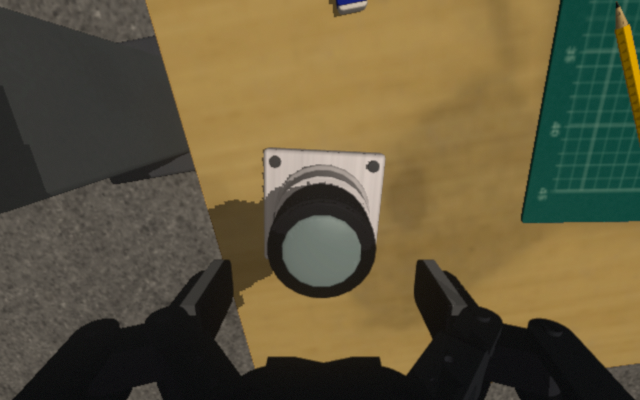

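Request:
{"method": "carry_out", "body": {"series": "0.03 -0.07 2.5 0 1; 0 0 2.2 0 1; 0 0 0 0 1; 0 0 0 0 0.4; 0 0 0 0 0.4; 0 0 0 0 0.4; 0 0 0 0 0.4; 0 0 0 0 0.4", "grip_force": 40}}

```text
clock: 6.25
tcp_pos: [0.4685, -0.1424, 0.0587]
orientation: [2.4, 2.023, 0.003]
contact_force: [0.4, -0.1, 7.5]
grip_width: 0.0592
```

```bash
python3 - <<'E'
from h import *
o=r.get_obs();print({k:np.round(o[k],4) for k in ("clock","joints","tcp_pos","orientation","contact_force","moment")})
f=wgrab();cv2.imwrite("pics/w6.png",f["color"])
f=eyes.grab_frame("scene");cv2.imwrite("pics/s6.png",f["color"])
E
```

```text
{'clock': np.float64(6.25), 'joints': array([ 0.4101,  0.458 , -0.2939,  2.1182,  0.2321,  0.5919, -0.2185]), 'tcp_pos': array([ 0.4685, -0.1424,  0.0587]), 'orientation': array([2.4003, 2.0229, 0.0029]), 'contact_force': array([ 0.3734, -0.0958,  7.4994]), 'moment': array([-0.0341,  0.0439, -0.066 ])}
```

View pics/w6.png

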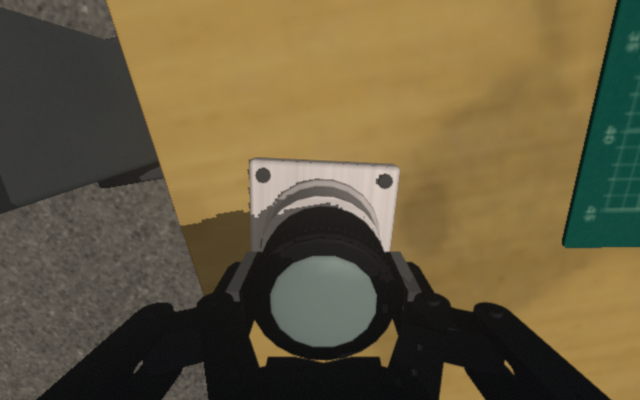

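View pics/s6.png

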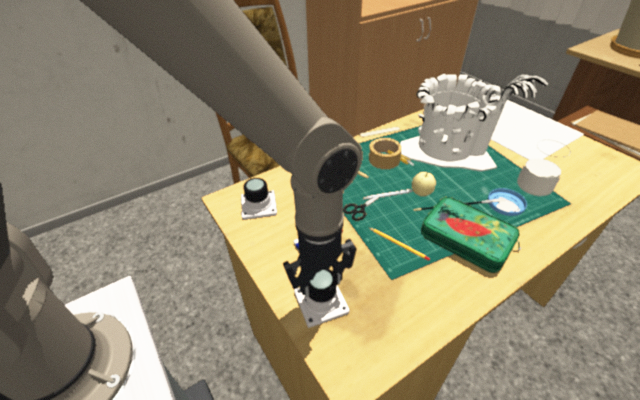

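Gripped: width is 59 mm, with about 7.5 N of down push on the pins. Now I turn clockwise (positive yaw) in small steps, starting from z 0.0587.

Request:
{"method": "carry_out", "body": {"series": "0 0 0.1 0.08 0.4; 0 0 0 0.08 0.4; 0 0 0 0.08 0.4; 0 0 0 0.08 0.4"}}

```text
clock: 6.85
tcp_pos: [0.4679, -0.1433, 0.0583]
orientation: [2.694, 1.612, 0.001]
contact_force: [-3.2, -1.5, 16.6]
grip_width: 0.0594
```

```bash
python3 - <<'E'
from h import *
o=r.get_obs();print({k:np.round(o[k],4) for k in ("clock","tcp_pos","contact_force","moment","grip_width")})
f=wgrab();cv2.imwrite("pics/w7.png",f["color"])
E
```

```text
{'clock': np.float64(6.85), 'tcp_pos': array([ 0.4679, -0.1433,  0.0583]), 'contact_force': array([-3.1698, -1.479 , 16.5581]), 'moment': array([-0.4118,  0.9467,  0.3273]), 'grip_width': np.float64(0.0594)}
```

View pics/w7.png

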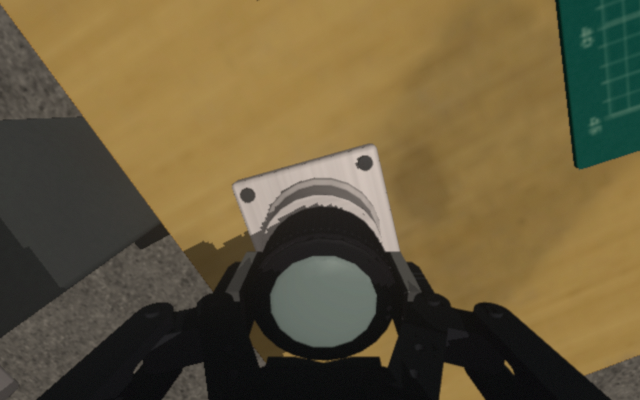

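Request:
{"method": "carry_out", "body": {"series": "0 0 0 0.08 0.4; 0 0 0 0.08 0.4; 0 0 0 0 0.4"}}

```text
clock: 7.28
tcp_pos: [0.4683, -0.1431, 0.0584]
orientation: [2.814, 1.392, 0.003]
contact_force: [-2.9, -1.6, 17.3]
grip_width: 0.0591
```

Request:
{"method": "carry_out", "body": {"series": "0 0 0 0.08 0.4; 0 0 0 0.08 0.4; 0 0 0 0 0.4"}}

```text
clock: 7.65
tcp_pos: [0.4683, -0.1432, 0.0584]
orientation: [2.916, 1.162, 0.003]
contact_force: [-2.6, -1.2, 16.4]
grip_width: 0.0593
```

Request:
{"method": "carry_out", "body": {"series": "0 0 0 0.08 0.4; 0 0 0 0.08 0.4; 0 0 0 0 0.4"}}

```text
clock: 8.02
tcp_pos: [0.4683, -0.143, 0.058]
orientation: [3.0, 0.925, 0.004]
contact_force: [-1.9, -0.4, 12.5]
grip_width: 0.0593
```

```bash
python3 - <<'E'
from h import *
o=r.get_obs();print({k:np.round(o[k],4) for k in ("clock","joints","tcp_pos","contact_force","moment","grip_width")})
f=wgrab();cv2.imwrite("pics/w8.png",f["color"])
E
```

```text
{'clock': np.float64(8.025), 'joints': array([ 0.2408,  0.4447, -0.0876,  2.1301,  0.0712,  0.5665, -0.8708]), 'tcp_pos': array([ 0.4683, -0.143 ,  0.058 ]), 'contact_force': array([-1.8737, -0.3785, 12.4797]), 'moment': array([-0.2167,  0.4574, -0.2522]), 'grip_width': np.float64(0.0593)}
```

View pics/w8.png

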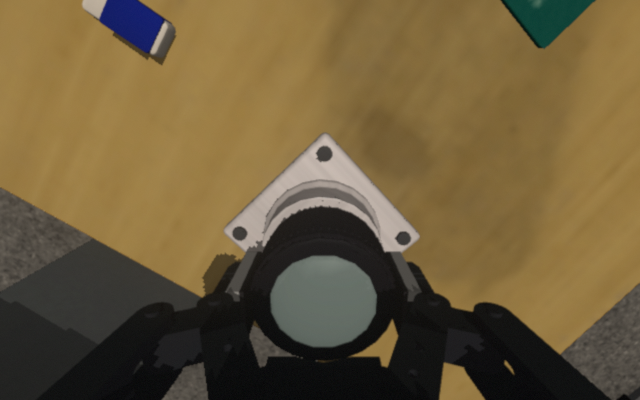

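Request:
{"method": "carry_out", "body": {"series": "0 0 0 0.05 0.4; 0 0 0 0 0.4"}}

```text
clock: 8.32
tcp_pos: [0.4678, -0.1424, 0.0572]
orientation: [3.023, 0.854, 0.002]
contact_force: [-0.1, -0.1, 5.4]
grip_width: 0.0592
```

```bash
python3 - <<'E'
from h import *
o=r.get_obs();print({k:np.round(o[k],4) for k in ("clock","tcp_pos","contact_force","moment","grip_width")}, 2*np.arctan2(o["orientation"][1],o["orientation"][0]))
E
```

```text
{'clock': np.float64(8.325), 'tcp_pos': array([ 0.4678, -0.1424,  0.0572]), 'contact_force': array([-0.0951, -0.0746,  5.4188]), 'moment': array([-0.0686,  0.0316, -0.198 ]), 'grip_width': np.float64(0.0592)} 0.5504479346927856
```

Request:
{"method": "carry_out", "body": {"series": "0 0 0.1 0 0.4; 0 0 0 0 0.4"}}

```text
clock: 8.57
tcp_pos: [0.468, -0.1425, 0.0566]
orientation: [3.022, 0.854, 0.003]
contact_force: [-1.6, -0.0, 13.8]
grip_width: 0.0591
```

```bash
python3 - <<'E'
from h import *
o=r.get_obs();print({k:np.round(o[k],4) for k in ("clock","tcp_pos","contact_force","moment","grip_width")}, 2*np.arctan2(o["orientation"][1],o["orientation"][0]))
f=wgrab();cv2.imwrite("pics/w9.png",f["color"])
E
```

```text
{'clock': np.float64(8.575), 'tcp_pos': array([ 0.468 , -0.1425,  0.0566]), 'contact_force': array([-1.5629, -0.032 , 13.8208]), 'moment': array([-0.0144,  0.5063, -0.3094]), 'grip_width': np.float64(0.0591)} 0.5508151062573015
```

View pics/w9.png

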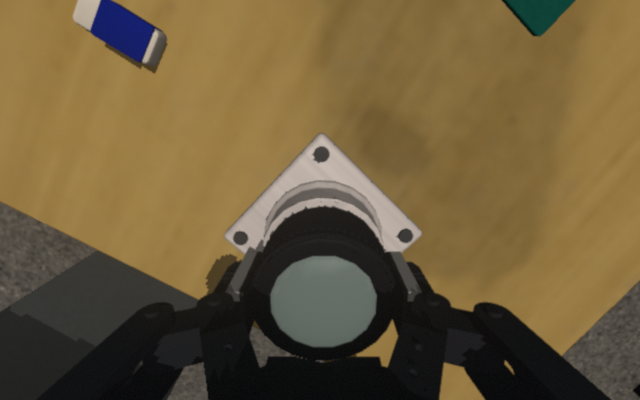

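Request:
{"method": "carry_out", "body": {"series": "0 0 0 0.05 0.4; 0 0 0 0 0.4"}}

```text
clock: 8.88
tcp_pos: [0.4676, -0.1423, 0.0557]
orientation: [3.043, 0.78, 0.002]
contact_force: [-0.3, -0.7, 5.3]
grip_width: 0.059
```

```bash
python3 - <<'E'
from h import *
o=r.get_obs();print({k:np.round(o[k],4) for k in ("clock","tcp_pos","contact_force","moment","grip_width")}, 2*np.arctan2(o["orientation"][1],o["orientation"][0]))
E
```

```text
{'clock': np.float64(8.875), 'tcp_pos': array([ 0.4676, -0.1423,  0.0557]), 'contact_force': array([-0.3465, -0.7284,  5.3348]), 'moment': array([-0.163 , -0.094 , -0.1475]), 'grip_width': np.float64(0.059)} 0.501633340314697
```

Request:
{"method": "carry_out", "body": {"series": "0 0 0.05 0.05 0.4; 0 0 0.05 0 0.4; 0 0 0 0 0.4"}}

```text
clock: 9.25
tcp_pos: [0.4673, -0.1423, 0.0543]
orientation: [3.061, 0.705, 0.001]
contact_force: [0.9, -0.9, 3.0]
grip_width: 0.0593
```

```bash
python3 - <<'E'
from h import *
o=r.get_obs();print({k:np.round(o[k],4) for k in ("clock","tcp_pos","contact_force","moment","grip_width")}, 2*np.arctan2(o["orientation"][1],o["orientation"][0]))
f=wgrab();cv2.imwrite("pics/w10.png",f["color"])
f=eyes.grab_frame("scene");cv2.imwrite("pics/s10.png",cv2.resize(f["color"][230:340,270:370],None,fx=5,fy=5,interpolation=2))
E
```

```text
{'clock': np.float64(9.25), 'tcp_pos': array([ 0.4673, -0.1423,  0.0543]), 'contact_force': array([ 0.9348, -0.8992,  2.9595]), 'moment': array([-0.2498, -0.1672, -0.026 ]), 'grip_width': np.float64(0.0593)} 0.45238317519530297
```

View pics/w10.png

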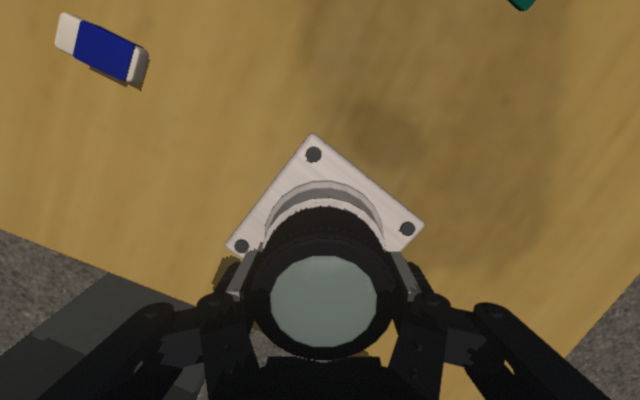

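View pics/s10.png

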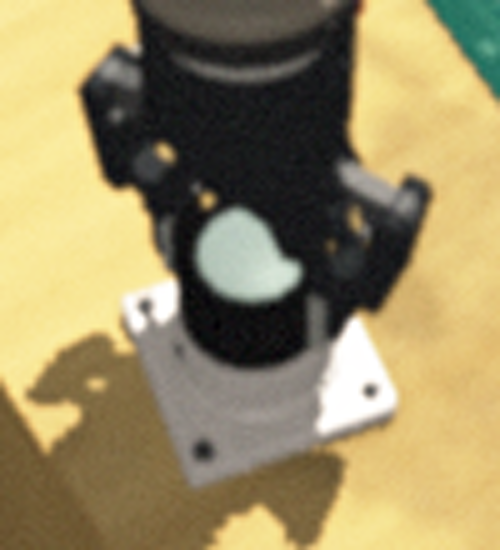

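The cell is dropping over the pins: it is 4.4 mm lower, with about 3 N of spring force and almost no torque. I now push it home.

Request:
{"method": "carry_out", "body": {"series": "0 0 0.2 0 0.4; 0 0 0.2 0 0.4; 0 0 0 0 0.4", "grip_force": 60}}

```text
clock: 9.72
tcp_pos: [0.4673, -0.1423, 0.0503]
orientation: [3.062, 0.702, 0.0]
contact_force: [1.8, -1.3, 5.8]
grip_width: 0.0589
```

Request:
{"method": "carry_out", "body": {"series": "0 0 0.1 0 0.4; 0 0 0 0 0.4; 0 0 0 0 0.4"}}

```text
clock: 10.1
tcp_pos: [0.4674, -0.1423, 0.0501]
orientation: [3.062, 0.702, 0.001]
contact_force: [-0.8, -0.9, 15.3]
grip_width: 0.0587
```

Request:
{"method": "carry_out", "body": {"series": "0 0 0.05 0 0.4; 0 0 0 0 0.4; 0 0 0 0 0.4; 0 0 0 0 0.4"}}

```text
clock: 10.6
tcp_pos: [0.4674, -0.1423, 0.0501]
orientation: [3.062, 0.702, 0.001]
contact_force: [-4.1, -0.3, 20.7]
grip_width: 0.0589
```

```bash
python3 - <<'E'
from h import *
o=r.get_obs();print({k:np.round(o[k],4) for k in ("clock","tcp_pos","qvel","contact_force","moment","grip_width")})
f=wgrab();a=f["color"].copy();K=np.array(f["intrinsics"])
for z,col in ((.040,(0,0,255)),(.049,(0,255,0))):
  for zz in (z,z+.034):
    P=np.array([[.4675+.03*np.cos(t),-.1425+.03*np.sin(t),zz] for t in np.linspace(0,6.28,80)])
    q=(K@(f["R"]@P.T+f["t"][:,None])).T;q=q[:,:2]/q[:,2:]
    cv2.polylines(a,[np.int32(q*16)],True,col,1,shift=4)
c=lambda i:cv2.resize(i[120:370,200:450],None,fx=1.6,fy=1.6,interpolation=2)
cv2.imwrite("pics/w11.png",cv2.hconcat([c(f["color"]),c(a)]))
print(fitcell(f,[.040,.042,.044,.049],[.4675,-.1425]))
f=eyes.grab_frame("scene");cv2.imwrite("pics/s11.png",cv2.resize(f["color"][230:340,270:370],None,fx=5,fy=5,interpolation=2))
E
```

```text
{'clock': np.float64(10.6), 'tcp_pos': array([ 0.4674, -0.1423,  0.0501]), 'qvel': array([-0.0003,  0.0001,  0.0004, -0.0023,  0.0013,  0.0004, -0.0008]), 'contact_force': array([-4.1003, -0.2957, 20.6766]), 'moment': array([0.3151, 0.9493, 0.0755]), 'grip_width': np.float64(0.0589)}
({0.04: ([0.4671, -0.1423], np.float64(294.0)), 0.042: ([0.4681, -0.1417], np.float64(757.0)), 0.044: ([0.4682, -0.1417], np.float64(1338.0)), 0.049: ([0.4697, -0.141], np.float64(2900.0))}, 17328)
```

View pics/w11.png

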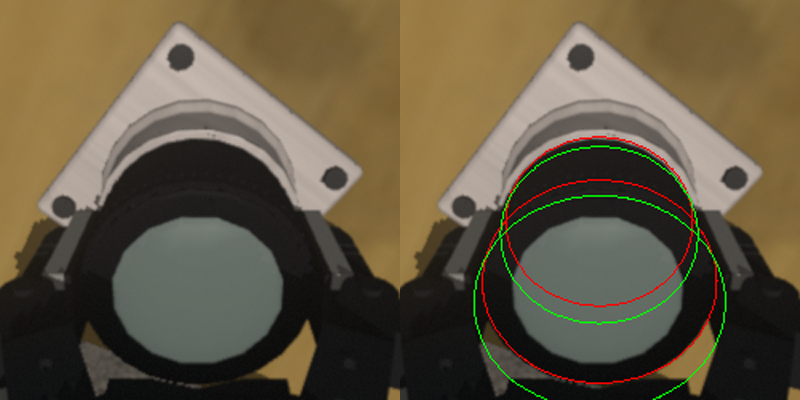

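View pics/s11.png

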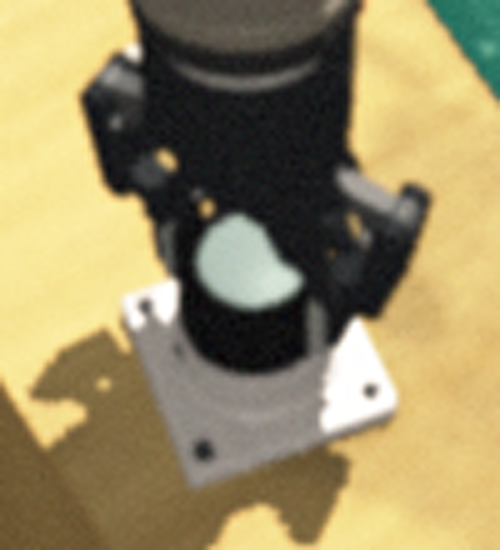

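The overlay matches the "home" outline (red, lower rim at z 0.040) and the proud one (green) does not fit. TCP z no longer changes when the push rises, so this is the hard stop, and everything is at rest. I hand in while holding.

```bash
python3 - <<'E'
from h import *
print(r.hand_in())
o=r.get_obs();print({k:np.round(o[k],4) for k in ("clock","tcp_pos","contact_force","grip_width")})
E
```

```text
the job is handed in; nothing more can be done
None
the job is handed in; nothing more can be done
```

The proud cell was the right-hand one. It is now down on its shoulder, and I handed the job in at about 10.7 s with the fingers still holding it there (no verdict is reported).

- **Which cell:** the wrist-camera outlines showed the left cell home and the right cell proud. I did not go near the left cell.
- **Turn and push:** I gripped the right cell at 40 N and turned it about 0.95 rad clockwise under a light push. It began to drop near 0.85 rad and stuck once, with about 14 N of resistance. The torque on the wrist showed it still needed more clockwise turn, and it went on dropping after that. I then raised the grip to 60 N and pushed it down.
- **Last checks:**
  - The hand came down 8.6 mm, against a nominal 9 mm.
  - At z = 0.0501 it stopped moving while the push rose from 15 to 21 N, so it was on the hard stop.
  - The outline fit clearly favoured the cell's lower rim at 40 mm, within about 1 mm of the axis.
  - The arm was at rest.
- **Not checked:** I did not measure the bystanders again at the end; the arm did not go near any of them. No final check failed or disagreed. An earlier outline fit, from higher up, had slightly favoured "home" for the right cell, but two closer views clearly showed it proud.

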